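# Line up washed crank parts in the drain tray and lock them under the hold-down bar

### The arm

A 7-joint arm with a two-finger parallel gripper is mounted at the origin on the work surface. World frame = base frame: x ahead of the robot, y to its left, z up, the work surface at z = 0. Lengths are in m, angles in rad, forces in N, time in s.
With the tool pointing down it reaches from about 0.4 to 0.85 m from the base axis. Payload 6.9 kg.
Tool frame: the origin (TCP) lies midway between the tips of the shut fingers; the grasp point (between the pads) lies behind it (ctrl.pinch_z is the z of the grasp point in the tool frame, in m); z points along the fingers, y is the line along which they close (so a half turn about z gives the same grasp; the last joint's range is limited). The gripper opens to 85 mm and grips with 20 to 120 N. Pads are 22 mm wide; open, the fingers measure 114 mm over their backs; the gripper's body (76 mm by 85 mm) begins 54 mm behind the grasp point. The pads swing forward as they close: fully open they stand 13 mm farther back than shut.
Start: joints at [1.208, 0.507, -0.238, 1.5, 0.126, 1.149, -0.155], TCP at [0.282, -0.558, 0.231] pointing down, gripper open.
Joint ranges: [-3.08, 3.08], [-0.24, 2.05], [-1.43, 1.35], [0, 2.5], [-1.52, 4.66], [0.17, 1.96], [-2.89, 2.89]. Speed limits (rad/s): [2.39, 2.39, 3.14, 3.14, 3.14, 3.14, 3.14].

### API

Orientations are given as a unit quaternion [w, x, y, z].
In Python, from station import ctrl, get_state, vision, ticket, models gives the robot as it stands. Calls block until the motion is done:
- ctrl.movep(position, orientation): joint-space move of the TCP to a pose.
- ctrl.movel(position, frame=None, max_speed=0.15): straight line of the TCP; frame=None keeps the orientation; max_speed is the mean speed in m/s.
- ctrl.set_joints(angles): joint-space move.
- ctrl.ungrasp() and ctrl.close_gripper(force=None): open the fingers fully, or close them until they stop; force is the grip in N (None keeps the last).
- ctrl.pause(seconds).
- ctrl.ik(position, orientation): joint angles nearest the present ones, or None.
- get_state(): the state.
- vision.grab_frame(name): name is "scene" or "top" or "wrist"; returns (picture, depth): 480x640x3 uint8, blue, green, red; 480x640 float32, m along the optical axis (not along the pixel's ray), 0 where there is no reading.
- vision.camera_info(name): a dict with "mtx" (3x3 intrinsics, pixels), "R" (3x3) and "t" (3): a world point X has camera coordinates R X + t; the wrist camera has in their place "hand_eye" (4x4, takes a point from camera to tool coordinates, whose origin is the TCP and whose axes are the flange's). Camera axes: x right, y down, z forward; pixel columns grow to the right and rows downward; lengths in m; the calibration is good to about 2 mm. A picture is of the moment at which its call begins: read the wrist's pose just before it. camera_info takes no time and is no camera call.
A pose or a line that the arm cannot do raises ctrl.Unreachable and nothing moves.
- ticket.close_job(): hands the job in; it is judged then, once.
Trained networks look in the newest picture that a camera, given by its name, has taken for a name from the list of things; names that differ only in an ending like _2 or _b are one class to them, and where a whole thing is asked for, a point or a joint stands for the part that bears it (a point fixed in the world has none). Each returns a list of dicts, best first, with "p" (0 to 1); they miss things now and then, are a little off and sometimes report something else, mostly with a low value. They report only what shows in the picture. A call takes as long as a camera call. They do not tell look-alikes from the thing itself.
- models.recognise(camera, target): "point" ([column, row] in pixels, amid what is visible of it).
- models.masks_of(camera, target): "mask" (480x640 bool, what is visible of it) and "point" ([column, row] in pixels, amid what is visible of it).
The state is a dict: "time": time; "qpos": joint angles; "qd": joint speeds; "tau": joint torques, N m; "tcp_pos": TCP position; "eef_rot": TCP orientation; "contact_force": force on the tool from outside, world axes, zero at the start; "wrist_torque": the same for the moment, N m; "width": finger opening in m; "gripper_force": force on a finger pad.
Only numpy, scipy, OpenCV 4.12 (cv2) and the standard library are available. Lean on these libraries where they do the work, as an engineer would, in place of code of your own. Each camera call takes 0.05 s, during which the arm holds its last target. There are 200 camera calls.

### The job

Get the washed parts ready for blow-drying: lay the loose crank arm from the rubber mat down in the drain tray with the two pedals, then tip the tray up by its red handle until the crank arm and both pedals have slid down into a single row against the fence. Lower the tray gently until it rests level again, and swing the hold-down bar fully down over the row. Do not drop anything and leave the other things on the bench alone.

Things in the scene. Friction and masses are not known exactly. Their poses are not given: they have to be found in the camera images.
- crank_mid (a point): Loose bare aluminium crank arm lying flat on the black mat (300 x 260 x 4 mm) left of the tray: 178 mm long, 24 wide and 15 thick along its straight middle, 0.22 kg; round boss (38 diameter, 24 high) at the -x end, eye (28 diameter, 15 high) at the +x end. Point midway between boss and eye centres, 7.5 above its underside; x along the arm. (The crank on the chainring is another part and stays.)
- pedal_left_mid (a point): Washed pedal lying flat in the left part of the tray: black tread blocks, orange reflectors, body 84 (x) x 60 mm, 26 high, 14 mm thick axle stub standing 24 mm out of its +x end (away from the tray's middle), 0.19 kg. Point at the centre of the body, 13 above its underside; x along the axle.
- pedal_right_mid (a point): Same kind of pedal, same point and axes, lying in the right part of the tray.
- fence (a point): On the tray floor at the foot of the middle of the fence's inner face. Tilts with the tray: x from the fence to the opposite wall and the handle (towards the robot), y along the fence, z square to the floor. Steel tray, inside 480 (y) x 180 mm (x), fence 28 and other walls 24 high, 6 thick; level floor 60 above the bench. Fence on the far side, handle towards the robot. Parts start to slide at 11 to 17 degrees; about 30 degrees for 1 s lines them up.
- tray_hinge (a point): Middle of the tray's hinge axis, which runs along the fence (y): at x -12, z -10 mm in the frame of fence. Same axes as fence.
- handle (a point): Centre of the red grip above the middle of the wall opposite the fence, on the robot's side: upright flat bar 112 (y) x 12 (x) x 32 mm (z), open for 16 mm below it above the wall. At x 193, z 56 mm in the frame of fence, with the same axes: fingers that pinch its flat faces must tilt with the tray. Lifting takes 5 to 8 N; let go, the tray falls back.
- tray (a joint): Tilt of the tray (rad): 0 level on its rests, growing as the handle is lifted and swings up and away from the robot; 0.75 at most.
- bar_grip (a point): Centre of the yellow sleeve (120 long, 16 diameter) in the middle of the hold-down bar, a 410 mm wide bail of 10 mm rod whose hinge axis runs along the fence at x -22, z 38 mm in the frame of fence, 52 mm from the bar. Open it stands nearly upright; closed it lies level at x 30, z 38, just above the parts, not touching them. x points from hinge to bar.
- hold_bar (a joint): Angle of the hold-down bar to the tray floor (rad): 0 fully down (stop), 1.3 to 1.55 at the start, 1.7 at most. Stiff hinge: stays where left, turned by a push of about 2 N at the bar; closes towards the robot and down.
Things that resemble listed ones, but are neither listed nor needed, are in the scene too. What is shaped like the part that bears pedal_left_mid but pink or yellow is not meant.

How it is judged:
On the way, in this order (a step that is already met when the one before it is completed fails the run):
1. the crank arm has been laid down in the level tray and let go (x of crank_mid in the frame of fence between 0 and 0.18 m and y of crank_mid in the frame of fence between -0.24 and 0.24 m and z of crank_mid in the frame of fence between 0 and 0.03 m and value of joint tray below 0.03 rad and contact force between the fingers and crank below 0.05 N), for 0.2 s.
2. the tray, held by its handle, is tipped up by more than 20 degrees (value of joint tray above 0.35 rad and distance between the grasp point and handle below 0.07 m), for 0.2 s.
3. the tray is back level with the crank arm and both pedals in one row against the fence, the hold-down bar still open (x of crank_mid in the frame of fence between 0 and 0.032 m and y of crank_mid in the frame of fence between -0.24 and 0.24 m and z of crank_mid in the frame of fence between 0 and 0.03 m and x of pedal_left_mid in the frame of fence between 0 and 0.042 m and y of pedal_left_mid in the frame of fence between -0.24 and 0.24 m and z of pedal_left_mid in the frame of fence between 0 and 0.03 m and x of pedal_right_mid in the frame of fence between 0 and 0.042 m and y of pedal_right_mid in the frame of fence between -0.24 and 0.24 m and z of pedal_right_mid in the frame of fence between 0 and 0.03 m and value of joint tray below 0.03 rad and value of joint hold_bar above 0.6 rad), for 0.2 s.
At the end, for the whole second after the job is handed in: Tray level (within 0.03 rad), hold-down bar closed (within 0.12 rad of its stop), and under it in one row, at rest on the floor, the crank arm (centre within 32 mm of the fence face) and both pedals (body centres within 42 mm of it) (x of crank_mid in the frame of fence between 0 and 0.032 m and y of crank_mid in the frame of fence between -0.24 and 0.24 m and z of crank_mid in the frame of fence between 0 and 0.03 m and x of pedal_left_mid in the frame of fence between 0 and 0.042 m and y of pedal_left_mid in the frame of fence between -0.24 and 0.24 m and z of pedal_left_mid in the frame of fence between 0 and 0.03 m and x of pedal_right_mid in the frame of fence between 0 and 0.042 m and y of pedal_right_mid in the frame of fence between -0.24 and 0.24 m and z of pedal_right_mid in the frame of fence between 0 and 0.03 m and value of joint tray below 0.03 rad and value of joint hold_bar below 0.12 rad and linear speed of each of crank, pedal_left, pedal_right below 0.02 m/s); the robot touches nothing.
It fails at once if the crank arm is let go more than about 30 mm above the tray floor (z of crank_mid in the frame of fence above 0.04 m and distance of crank_mid from where it was at the start of the episode above 0.05 m and contact force between the fingers and crank below 0.02 N).
It fails at once if the tray falls (faster than 2 rad/s) (velocity of joint tray below -2 rad/s).
It fails at once if another thing on the bench is moved by more than 30 mm (distance of any of chainset, cassette, blow_gun, brush, spanner, degreaser, grease from where it was at the start of the episode above 0.03 m).
It also fails if it takes over 69 s, if anything falls off the work surface, if the arm or the gripper's body presses on something with over 40 N, if the wrist force passes 120 N, or if a joint passes its speed limit or range.

## Working session

There is one attempt and no reset: what is moved stays moved. The work goes in short steps, each a Python script; the robot and the scene stay as the last script left them, time stands still between calls to the robot, and variables do not carry over. Pictures are saved under pics/ and viewed, at most 10 in all, crops included, and the job is handed in when it is done.

```bash
ls; mkdir -p pics; cat > h.py <<'E'
import numpy as np, cv2
from station import ctrl, get_state, vision, ticket, models
def deproj(cam,px,d):
    i=vision.camera_info(cam);K=np.array(i["mtx"]);px=np.atleast_2d(px).astype(float)
    d=np.atleast_1d(d)
    c=np.c_[(px[:,0]-K[0,2])/K[0,0]*d,(px[:,1]-K[1,2])/K[1,1]*d,d]
    return (c-np.array(i["t"]))@np.array(i["R"])
def cloud(cam,depth,mask):
    r,c=np.nonzero(mask&(depth>0)); return deproj(cam,np.c_[c,r],depth[r,c])
E
python3 - <<'E'
from h import *
for n in ("scene","top"):
    im,d=vision.grab_frame(n); cv2.imwrite(f"pics/{n}.png",im); np.save(f"{n}.npy",d)
    for t in ("crank_mid","pedal_left_mid","handle","bar_grip","tray"):
        for r in models.masks_of(n,t):
            if r["p"]<.2: continue
            P=cloud(n,d,r["mask"]); print(n,t,round(r["p"],2),np.round(r["point"]),r["mask"].sum(),np.median(P,0).round(3) if len(P) else None, P.min(0).round(3),P.max(0).round(3))
s=get_state();print(s["time"],ctrl.pinch_z,s["eef_rot"],s["width"])
E
```

```text
pics
scene crank_mid 0.75 [471. 252.] 791 [0.441 0.389 0.019] [ 0.309  0.353 -0.002] [0.529 0.436 0.031]
scene pedal_left_mid 0.74 [275. 211.] 242 [ 0.338 -0.055  0.024] [ 0.32  -0.122  0.009] [ 0.364 -0.013  0.029]
scene pedal_left_mid 0.71 [357. 251.] 1001 [0.561 0.147 0.083] [0.519 0.097 0.06 ] [0.59  0.208 0.088]
scene pedal_left_mid 0.68 [218. 351.] 2136 [ 0.777 -0.063  0.023] [ 0.7   -0.126 -0.003] [ 0.822 -0.018  0.03 ]
scene pedal_left_mid 0.61 [390. 219.] 745 [0.342 0.221 0.023] [0.299 0.158 0.002] [0.481 0.267 0.084]
scene pedal_left_mid 0.27 [251. 251.] 2073 [ 0.665 -0.017  0.152] [ 0.417 -0.36  -0.002] [0.687 0.179 0.159]
scene handle 0.96 [273. 255.] 17217 [ 0.583 -0.01   0.066] [ 0.204 -0.371 -0.002] [0.692 0.241 0.159]
scene bar_grip 0.55 [253. 249.] 1896 [ 0.665 -0.017  0.152] [ 0.439 -0.371 -0.002] [0.687 0.178 0.159]
scene tray 0.93 [273. 255.] 17524 [ 0.583 -0.01   0.065] [ 0.199 -0.371 -0.002] [0.692 0.244 0.159]
top crank_mid 0.69 [167. 302.] 1115 [0.436 0.39  0.021] [0.359 0.353 0.002] [0.529 0.427 0.036]
top crank_mid 0.64 [370. 180.] 1277 [ 0.66  -0.031  0.155
[... 164 characters left out ...]
_left_mid 0.7 [282. 241.] 1340 [0.555 0.146 0.085] [0.52  0.1   0.057] [0.59  0.206 0.095]
top pedal_left_mid 0.68 [247. 356.] 1322 [0.332 0.22  0.025] [ 0.299  0.159 -0.004] [0.362 0.266 0.035]
top pedal_left_mid 0.59 [389. 350.] 1287 [ 0.345 -0.073  0.025] [ 0.311 -0.122 -0.002] [ 0.384 -0.013  0.035]
top handle 0.72 [368. 236.] 22466 [ 0.571 -0.023  0.062] [ 0.439 -0.282 -0.005] [0.732 0.234 0.164]
top bar_grip 0.89 [374. 182.] 1342 [ 0.66  -0.037  0.155] [ 0.64  -0.256 -0.007] [0.71  0.177 0.164]
top tray 0.86 [368. 235.] 22818 [ 0.571 -0.023  0.062] [ 0.439 -0.286 -0.006] [0.729 0.237 0.164]
0.6 -0.0187 [-1.44644737e-05  9.72651111e-01  2.32270999e-01  7.46786575e-06] 0.0853300090081619
```

View pics/top.png

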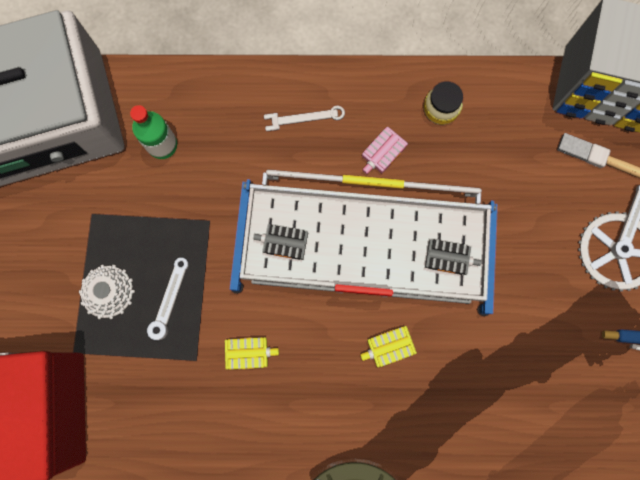

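View pics/scene.png

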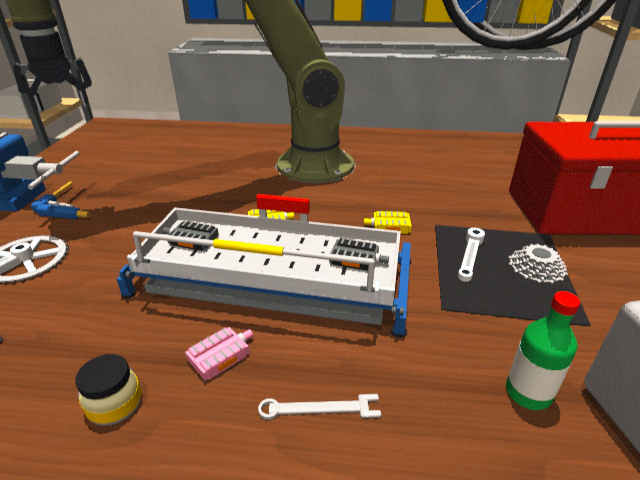

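Top view: the loose crank lies on the mat with its boss at (157,330) and eye at (181,264). The crank-like alternatives are the spanner (305,118), which has an open jaw, and the chainring crank (632,215), which is mounted and stays. The tray pedals are the black ones at (285,241) and (448,256). The yellow ones at (248,353) and (389,347) and the pink one at (384,150) are decoys. The red handle is at (363,290) and the yellow sleeve at (374,182).

```bash
python3 - <<'E'
from h import *
im=cv2.imread("pics/top.png");d=np.load("top.npy")
cv2.imwrite("pics/crop.png",cv2.resize(im[200:370,70:320],None,fx=3,fy=3,interpolation=cv2.INTER_CUBIC))
hsv=cv2.cvtColor(im,cv2.COLOR_BGR2HSV);H,S,V=cv2.split(hsv)
def roi(c0,r0,c1,r1):
    m=np.zeros(H.shape,bool);m[r0:r1,c0:c1]=1;return m
def rect(P,n):
    (c,sz,a)=cv2.minAreaRect(P[:,:2].astype(np.float32));print(n,np.round(c,4),np.round(sz,3),round(a,1),"z",np.percentile(P[:,2],[5,50,95]).round(4),len(P))
P=cloud("top",d,((H<8)|(H>172))&(S>150)&roi(320,275,410,305));P=P[P[:,2]>.12];rect(P,"handle")
P=cloud("top",d,(H>22)&(H<35)&(S>150)&roi(330,165,420,195));P=P[P[:,2]>.1];rect(P,"sleeve")
A=cloud("top",d,roi(225,160,510,310))
rect(A[(abs(A[:,2]-.06)<.005)],"floor")
for z in np.arange(.075,.1,.005):
    Q=A[abs(A[:,2]-z)<.0025]; 
    print(z.round(3),len(Q))
Q=A[(A[:,2]>.079)&(A[:,2]<.093)]; rect(Q,"rim")
Q=A[(A[:,2]>.115)&(A[:,0]>.6)];rect(Q,"bar")
B=cloud("top",d,roi(140,250,205,350));Q=B[B[:,2]>.012];rect(Q,"crank")
print(np.percentile(B[B[:,2]<.01][:,2],50))
t=Q[Q[:,2]>.023];rect(t,"boss")
for n,r in (("pl",(262,222,310,262)),("pr",(424,236,474,276))):
    P=cloud("top",d,roi(*r));P=P[P[:,2]>.07];rect(P,n);rect(P[P[:,2]>.08],n+"top")
C=cloud("top",d,roi(74,250,134,330));C=C[C[:,2]>.01];rect(C,"cassette")
E
```

```text
handle [ 0.4519 -0.0127] [0.11  0.011] 85.4 z [0.1273 0.1328 0.1369] 329
sleeve [ 0.6609 -0.031 ] [0.118 0.016] 85.4 z [0.1513 0.1571 0.1615] 467
floor [ 0.5592 -0.0208] [0.53  0.219] 85.1 z [0.057  0.0609 0.0642] 16045
0.075 401
0.08 999
0.085 2533
0.09 1371
0.095 87
0.1 65
rim [ 0.5619 -0.0218] [0.493 0.206] 85.0 z [0.0806 0.0857 0.0908] 4767
bar [ 0.6614 -0.03  ] [0.418 0.018] 84.8 z [0.1495 0.1553 0.1601] 1313
crank [0.4444 0.3897] [0.137 0.193] 85.2 z [0.0138 0.0209 0.0318] 1120
0.0050629007300508405
boss [0.4413 0.3849] [0.037 0.173] 69.4 z [0.0233 0.0278 0.0337] 384
pl [0.5552 0.1473] [0.093 0.062] 80.7 z [0.0791 0.0855 0.0905] 1279
pltop [0.555  0.1457] [0.089 0.062] 80.7 z [0.0811 0.0859 0.0907] 1183
pr [ 0.5247 -0.1889] [0.101 0.062] 78.2 z [0.0782 0.0852 0.0903] 1346
prtop [ 0.5248 -0.1903] [0.093 0.061] 77.9 z [0.0811 0.0856 0.0905] 1229
cassette [0.4616 0.5251] [0.168 0.117] 3.6 z [0.0109 0.0288 0.0416] 1970
```

View pics/crop.png

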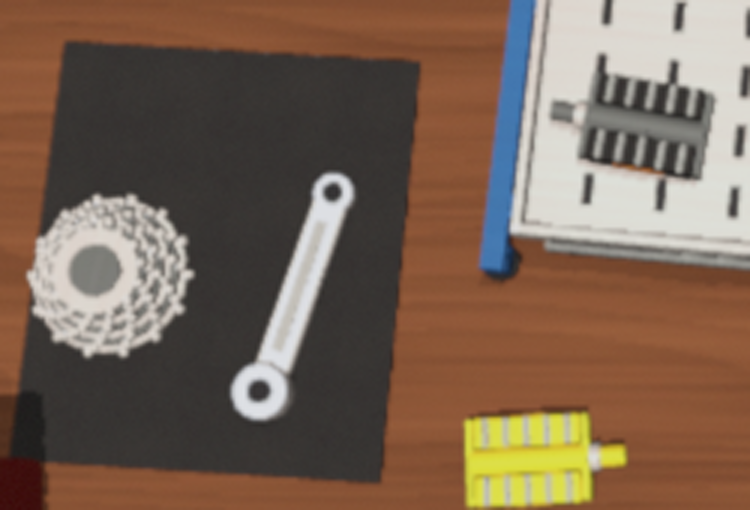

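The crop confirms it: a loose bare crank on the black mat, boss at crop (259,391), eye at (332,191). The tray is yawed about 5°, and handle, sleeve and floor all agree with the given geometry. Next I plan the poses.

```bash
cat >> h.py <<'E'
from scipy.spatial.transform import Rotation as Ro
YAW=np.deg2rad(-5.0)
V=-np.array([np.cos(YAW),np.sin(YAW),0]); U=np.cross([0,0,1],V)   # fence x, y in world
F=np.array([.4519,-.0127,.060])-.193*V
W=lambda x,y,z: F+x*V+y*U+np.array([0,0,z])
def ori(ang,tilt=0):   # tool down, tool y at world angle ang; tilted with the tray by tilt
    y=np.array([np.cos(ang),np.sin(ang),0]);z=np.array([0,0,-1.])
    R=Ro.from_matrix(np.c_[np.cross(y,z),y,z])
    q=(Ro.from_rotvec(-tilt*U)*R).as_quat(); return q[[3,0,1,2]]
AV=np.arctan2(V[1],V[0])
def hpose(t,ang):     # TCP pose for pinching the handle at tilt t
    hin=W(-.012,0,-.010); off=.205*V+np.array([0,0,.066+ctrl.pinch_z])
    return hin+Ro.from_rotvec(-t*U).apply(off), ori(ang,t)
E
python3 - <<'E'
from h import *
b=deproj("top",[156.3,330.3],1);i=vision.camera_info("top");C=-np.array(i["R"]).T@i["t"]
def atz(px,z):
    r=deproj("top",px,1)[0]-C; return C+r*(z-C[2])/r[2]
b=atz([156.3,330.3],.028);e=atz([180.7,263.7],.019)
a=np.arctan2(*(e-b)[1::-1]);print(b,e,np.linalg.norm((e-b)[:2]),np.rad2deg(a),"mid",(b+e)/2)
print("F",F,"V",V,"U",U)
q0=np.array(get_state()["qpos"])
m=(b+e)/2
f=lambda p,o:(lambda r:None if r is None else np.round(r,2))(ctrl.ik(p,o))
for s in(0,np.pi):
    print("crank",f([m[0],m[1],.007],ori(a+np.pi/2+s)),f([m[0],m[1],.25],ori(a+np.pi/2+s)))
    print("place",f(W(.085,0,.005),ori(AV+s)),"hi",f(W(.085,0,.2),ori(AV+s)))
    for t in(0,.2,.4,.56): p,o=hpose(t,AV+s);print(t,p.round(3),f(p,o))
    print("bar",f(W(-.06,0,.065),ori(AV+s)))
E
```

```text
[0.37631947 0.40780556 0.028     ] [0.51636459 0.36617017 0.019     ] 0.1461031881972045 -16.55720550570311 mid [0.44634203 0.38698787 0.0235    ]
F [ 0.64416558 -0.02952106  0.06      ] V [-0.9961947   0.08715574 -0.        ] U [-0.08715574 -0.9961947   0.        ]
crank [-0.23  0.87 -0.91  1.83  0.88  0.9  -0.28] [-0.1   0.66 -1.19  1.56  0.62  1.35 -0.07]
place [-0.62  0.9   1.15  1.89 -0.97  1.05 -2.27] hi [-0.66  0.61  1.15  1.64 -0.57  1.28 -2.63]
0 [ 0.452 -0.013  0.097] [-0.72  0.7   1.15  2.13 -0.86  0.89 -2.28]
0.2 [ 0.465 -0.014  0.137] [-0.66  0.76  1.15  1.88 -0.66  1.21 -2.46]
0.4 [ 0.486 -0.016  0.173] [-0.57  0.86  1.15  1.62 -0.58  1.54 -2.52]
0.56 [ 0.508 -0.018  0.199] [-0.49  0.95  1.15  1.41 -0.55  1.8  -2.53]
bar [-0.48  0.98  1.15  1.41 -0.9   1.32 -2.52]
crank [-0.61  0.72 -0.24  1.84  0.27  0.62 -2.87] [-0.98  0.45  0.36  1.57 -0.17  1.15 -2.45]
place [ 0.37  0.65 -0.6   1.88  0.51  0.77 -0.59] hi [ 0.5   0.46 -0.79  1.62  0.34  1.2  -0.44]
0 [ 0.452 -0.013  0.097] [ 0.4   0.47 -0.61  2.12  0.42  0.68 -0.58]
0.2 [ 0.465 -0.014  0.137] [ 0.44  0.54 -0.68  1.87  0.32  1.06 -0.48]
0.4 [ 0.486 -0.016  0.173] [ 0.38  0.64 -0.64  1.61  0.25  1.4  -0.41]
0.56 [ 0.508 -0.018  0.199] [ 0.3   0.73 -0.55  1.39  0.19  1.65 -0.35]
bar [ 0.33  0.77 -0.62  1.4   0.47  1.12 -0.44]
```

```bash
cat >> h.py <<'E'
def st(n):
    s=get_state();print(n,"t",round(s["time"],2),"tcp",np.round(s["tcp_pos"],4),"F",np.round(s["contact_force"],1),"w",round(s["width"],4),"g",np.round(s["gripper_force"],1))
E
python3 - <<'E'
from h import *
a=np.deg2rad(-16.56);o=ori(a+np.pi/2);ca=np.array([np.cos(a),np.sin(a)])
p=np.array([.4463,.3870])-.005*ca
ctrl.movep([.45,-.15,.33],ori(np.deg2rad(40)));st("via")
ctrl.movep([*p,.12],o);st("above")
ctrl.movel([*p,.0075],max_speed=.1);st("down")
ctrl.close_gripper(60);st("closed")
ctrl.movel([*p,.03],max_speed=.08);st("lift")
ctrl.movel([*p,.2]);st("up")
im,d=vision.grab_frame("wrist");cv2.imwrite("pics/w1.png",im)
E
```

```text
via t 2.26 tcp [ 0.4498 -0.1513  0.3296] F [ 0.  -1.1  0.2] w 0.0857 g 0.0
above t 4.33 tcp [0.4427 0.3873 0.1202] F [ 0.6 -0.6 -0.8] w 0.0852 g 0.0
down t 5.61 tcp [0.4418 0.3888 0.0082] F [-0.4  0.5 -0.2] w 0.0855 g 0.0
closed t 6.2 tcp [0.4416 0.3886 0.0078] F [-0.3  0.1  4.4] w 0.0226 g 59.5
lift t 6.63 tcp [0.4418 0.3885 0.0306] F [ 0.5  0.5 -2. ] w 0.0224 g 58.9
up t 7.92 tcp [0.4413 0.3879 0.1991] F [ 0.3 -0.6 -2.5] w 0.0221 g 58.9
```

View pics/w1.png

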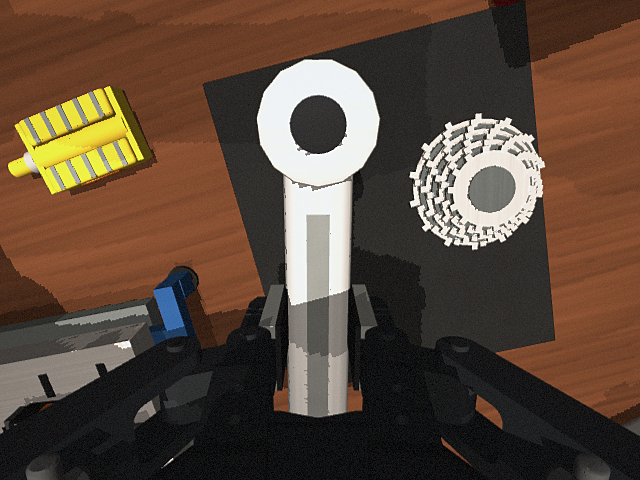

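The crank is held squarely across its middle, with the boss at (318,122) in the wrist view. Now I lay it in the tray.

```bash
python3 - <<'E'
from h import *
o=ori(AV+np.pi)
ctrl.movep(W(.085,-.005,.2),o);st("above")
ctrl.movel(W(.085,-.005,.03),max_speed=.12);st("near")
f0=get_state()["contact_force"][2]
z=.010
while z>.001:
    ctrl.movel(W(.085,-.005,z),max_speed=.04); s=get_state()
    if s["contact_force"][2]-f0>4: break
    z-=.002
st(f"touch {z}")
ctrl.ungrasp();st("open")
ctrl.movel(W(.085,-.005,.16),max_speed=.15);st("up")
im,d=vision.grab_frame("wrist");cv2.imwrite("pics/w2.png",im)
E
```

```text
above t 9.54 tcp [ 0.5598 -0.0153  0.26  ] F [-0.7  0.3 -1.5] w 0.0223 g 58.9
near t 11.11 tcp [ 0.5604 -0.017   0.0906] F [-0.3  0.1 -2. ] w 0.0224 g 58.9
touch 0.002 t 12.76 tcp [ 0.5606 -0.017   0.0637] F [-3.  -1.6 15. ] w 0.0222 g 60.9
open t 13.39 tcp [ 0.5599 -0.0171  0.0619] F [-0.8 -0.7  0.5] w 0.0856 g 0.0
up t 14.59 tcp [ 0.5594 -0.0173  0.2191] F [-0.7  0.6 -0.5] w 0.0855 g 0.0
```

View pics/w2.png

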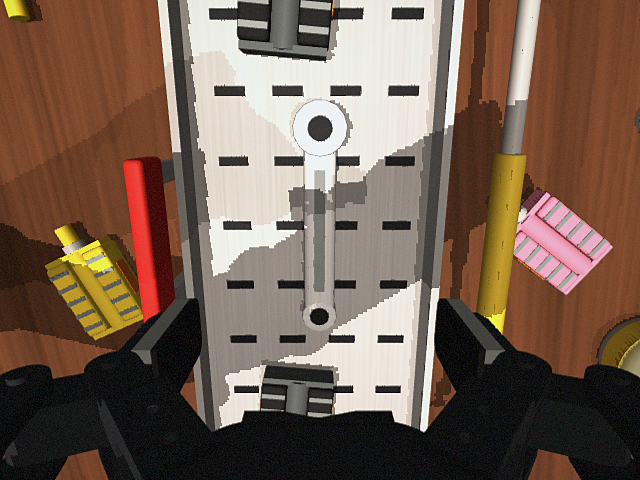

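The crank lies flat between the pedals, (320,128) to (320,318), clear of both. Next is the handle.

```bash
python3 - <<'E'
from h import *
A=AV+np.pi
p,o=hpose(0,A); ctrl.movel(p+[0,0,.10],frame=o,max_speed=.2); ctrl.movel(p,max_speed=.1);st("at")
ctrl.close_gripper(80);st("grip")
def go(ts,v):
    for t in ts:
        p,o=hpose(t,A);ctrl.movel(p,frame=o,max_speed=v);st(round(t,2))
go([.1,.2],.08)
go([.3,.4,.48,.55],.08)
ctrl.pause(1.0)
im,d=vision.grab_frame("scene");cv2.imwrite("pics/s3.png",im);st("top")
E
```

```text
at t 16.49 tcp [ 0.4523 -0.0126  0.0977] F [-0.   1.   0.5] w 0.0857 g 0.0
grip t 17.16 tcp [ 0.4513 -0.0127  0.0975] F [-3.1 -0.7  5.6] w 0.0112 g 78.9
0.1 t 17.57 tcp [ 0.4567 -0.0132  0.117 ] F [-3.1  1.1 -2. ] w 0.0109 g 79.1
0.2 t 17.99 tcp [ 0.4644 -0.0139  0.1366] F [-4.7  0.9 -1.6] w 0.0111 g 79.5
0.3 t 18.41 tcp [ 0.474  -0.0147  0.1555] F [-6.7  0.2 -0.1] w 0.0111 g 79.7
0.4 t 18.82 tcp [ 0.4855 -0.0157  0.1732] F [-5.6  0.2  2.3] w 0.0112 g 80.0
0.48 t 19.18 tcp [ 0.4959 -0.0166  0.1866] F [-6.5 -0.3  3.6] w 0.0116 g 80.0
0.55 t 19.52 tcp [ 0.5058 -0.0174  0.1975] F [-5.8 -0.9  4.2] w 0.0112 g 80.0
top t 20.57 tcp [ 0.5058 -0.0174  0.1974] F [-5.4  0.4  1.8] w 0.011 g 79.9
```

View pics/s3.png

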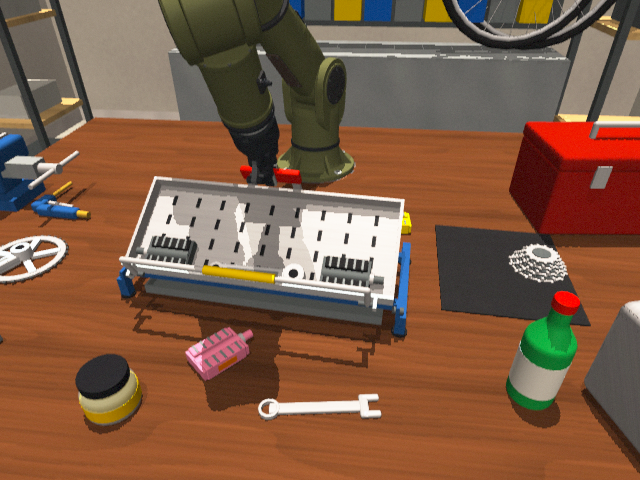

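The tray is tilted, and both pedals (172,247), (348,268) and the crank (boss at 293,272) lie along the fence. Now I lower it and let go.

```bash
python3 - <<'E'
from h import *
A=AV+np.pi
for t in (.45,.35,.25,.15,.07,.02,0):
    p,o=hpose(t,A);ctrl.movel(p,frame=o,max_speed=.06 if t>.05 else .03)
st("down"); ctrl.movel(p-[0,0,.001],max_speed=.02);st("rest")
ctrl.ungrasp();st("open"); ctrl.movel(p+[0,0,.12],max_speed=.15)
ctrl.movel(W(.09,0,.25),max_speed=.2)
im,d=vision.grab_frame("wrist");cv2.imwrite("pics/w4.png",im);st("look")
im,d=vision.grab_frame("scene")
hsv=cv2.cvtColor(im,cv2.COLOR_BGR2HSV);m=cv2.inRange(hsv,(22,150,80),(35,255,255))>0
P=cloud("scene",d,m);P=(P-F);P=P@np.c_[V,U,[0,0,1]]
Q=P[(abs(P[:,0])<.05)&(P[:,2]>.06)&(abs(P[:,1])<.1)];print("sleeve fence frame",Q.mean(0).round(3),Q.max(0).round(3),Q.min(0).round(3),len(Q))
E
```

```text
down t 23.79 tcp [ 0.4513 -0.0128  0.0975] F [-9.9  2.4  8.5] w 0.011 g 81.3
rest t 24.04 tcp [ 0.4513 -0.0128  0.0974] F [-14.5  -0.5  25.1] w 0.011 g 83.9
open t 24.75 tcp [ 0.4519 -0.0127  0.0963] F [-0.6 -0.2  0.6] w 0.0849 g 0.0
look t 26.6 tcp [ 0.5534 -0.0216  0.3089] F [0.3 0.8 0.5] w 0.0852 g 0.0
sleeve fence frame [-0.021 -0.002  0.093] [-0.012  0.059  0.099] [-0.025 -0.061  0.082] 609
```

View pics/w4.png

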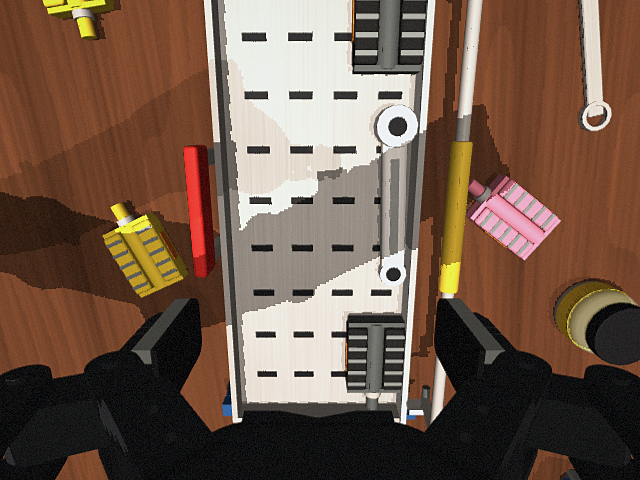

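Level again, with both pedals and the crank in a row along the fence (columns 375–400). The sleeve is at fence x ≈ −18 mm, z ≈ 89 mm, so the bar is still open. Next I push it over.

```bash
python3 - <<'E'
from h import *
ctrl.close_gripper(30)
ctrl.movel(W(-.06,0,.2),max_speed=.2); ctrl.movel(W(-.06,0,.063),max_speed=.12);st("behind")
for x in(-.04,-.03,-.02,-.01):
    ctrl.movel(W(x,0,.063),max_speed=.05);st(x)
ctrl.movel(W(-.02,0,.063),max_speed=.1); ctrl.movel(W(-.02,0,.14),max_speed=.15)
im,d=vision.grab_frame("scene");cv2.imwrite("pics/s5.png",im)
hsv=cv2.cvtColor(im,cv2.COLOR_BGR2HSV);m=cv2.inRange(hsv,(22,150,80),(35,255,255))>0
P=cloud("scene",d,m);P=(P-F);P=P@np.c_[V,U,[0,0,1]]
Q=P[(abs(P[:,0])<.06)&(P[:,2]>.03)&(abs(P[:,1])<.1)];print("sleeve",Q.mean(0).round(3),Q.max(0).round(3),Q.min(0).round(3),len(Q))
E
```

```text
behind t 29.65 tcp [ 0.7044 -0.0346  0.124 ] F [-0.4 -1.1 -0.9] w 0.0002 g 0.0
-0.04 t 30.2 tcp [ 0.684  -0.0332  0.1233] F [ 0.3 -0.1 -0.3] w -0.0002 g 0.0
-0.03 t 30.55 tcp [ 0.6737 -0.0321  0.123 ] F [ 0.2 -0.1 -0.6] w 0.0001 g 0.0
-0.02 t 30.9 tcp [ 0.6637 -0.0312  0.1231] F [-0.6 -0.2 -0.9] w -0.0001 g 0.0
-0.01 t 31.25 tcp [ 0.6537 -0.0304  0.1231] F [-0.1  0.   0.6] w -0.0 g 0.0
sleeve [ 0.008 -0.002  0.081] [0.016 0.058 0.158] [-0.013 -0.061  0.07 ] 558
```

```bash
python3 - <<'E'
from h import *
ctrl.movel(W(.022,0,.14),max_speed=.15); ctrl.movel(W(.022,0,.088),max_speed=.12);st("over")
z=.088
while z>.040:
    z-=.004; ctrl.movel(W(.022+.006*(.088-z)/.045,0,z),max_speed=.05); f=get_state()["contact_force"][2]
    if f>12: break
st(z); ctrl.movel(W(.028,0,.18),max_speed=.15)
ctrl.movel(W(.10,0,.27),max_speed=.2)
im,d=vision.grab_frame("scene");cv2.imwrite("pics/s6.png",im[170:330,90:430].repeat(2,0).repeat(2,1))
hsv=cv2.cvtColor(im,cv2.COLOR_BGR2HSV);m=cv2.inRange(hsv,(22,150,80),(35,255,255))>0
P=cloud("scene",d,m);P=(P-F);P=P@np.c_[V,U,[0,0,1]]
Q=P[(abs(P[:,0])<.06)&(P[:,2]>.02)&(P[:,2]<.12)&(abs(P[:,1])<.1)];print("sleeve",Q.mean(0).round(3),Q.max(0).round(3),Q.min(0).round(3),len(Q));st("end")
E
```

```text
over t 33.23 tcp [ 0.6227 -0.0273  0.1481] F [0.6 0.5 0.7] w 0.0003 g 0.0
0.043999999999999956 t 35.98 tcp [ 0.6035 -0.026   0.1023] F [-37.2   2.6  20.7] w -0.0003 g 21.0
sleeve [ 0.026 -0.001  0.041] [0.035 0.058 0.048] [ 0.021 -0.06   0.031] 508
end t 37.82 tcp [ 0.5447 -0.0215  0.3287] F [ 0.4 -1.2 -0.3] w -0.0002 g 0.0
```

View pics/s6.png

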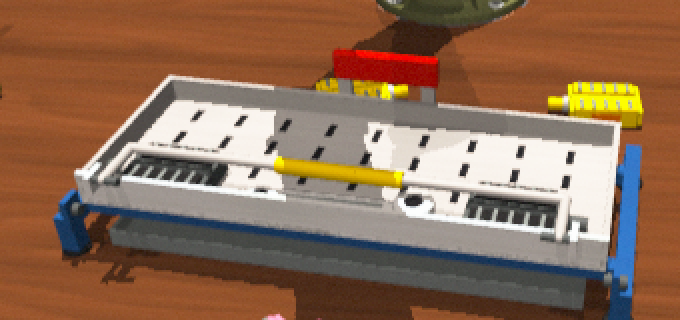

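The bar appears down (sleeve top at about 46–48 mm), with the row under it. The fingers had slid towards the robot side though, so I press once more squarely on top to be sure.

```bash
python3 - <<'E'
from h import *
ctrl.movel(W(.028,0,.08),max_speed=.2);st("over")
z=.056
while z>.040:
    ctrl.movel(W(.028,0,z),max_speed=.04); f=get_state()["contact_force"][2]
    st(round(z,3))
    if f>8: break
    z-=.002
ctrl.movel(W(.028,0,.18),max_speed=.15); ctrl.movel(W(.11,0,.27),max_speed=.2)
for cam in("scene","top"):
    im,d=vision.grab_frame(cam)
    hsv=cv2.cvtColor(im,cv2.COLOR_BGR2HSV);m=cv2.inRange(hsv,(22,150,80),(35,255,255))>0
    P=cloud(cam,d,m);P=(P-F)@np.c_[V,U,[0,0,1]]
    Q=P[(abs(P[:,0])<.06)&(P[:,2]>.02)&(P[:,2]<.12)&(abs(P[:,1])<.1)]
    if len(Q):print("sleeve",Q.mean(0).round(3),np.percentile(Q,[5,95],axis=0).round(3),len(Q))
im,d=vision.grab_frame("wrist");cv2.imwrite("pics/w7.png",im);st("end")
E
```

```text
over t 38.98 tcp [ 0.6166 -0.0267  0.1411] F [ 0.4 -0.7  0.4] w -0.0003 g 0.0
0.056 t 39.73 tcp [ 0.6163 -0.027   0.116 ] F [-0.1 -0.3  0.8] w 0.0004 g 0.0
0.054 t 39.98 tcp [ 0.6163 -0.0271  0.114 ] F [-0.2  0.2  0.1] w -0.0001 g 0.0
0.052 t 40.23 tcp [ 0.6162 -0.0271  0.1119] F [ 0.6 -0.1  0.2] w 0.0002 g 0.0
0.05 t 40.48 tcp [ 0.6162 -0.0271  0.1099] F [ 0.1  0.  -0.3] w 0.0002 g 0.0
0.048 t 40.73 tcp [ 0.6162 -0.0271  0.1078] F [-0.4  0.3 -0.7] w 0.0 g 0.0
0.046 t 40.98 tcp [ 0.6165 -0.027   0.1061] F [ 0.4  0.  -0.1] w -0.0003 g 0.6
0.044 t 41.23 tcp [ 0.6166 -0.027   0.1058] F [-3.8 -0.9 15. ] w -0.0002 g 7.5
sleeve [ 0.026 -0.001  0.041] [[ 0.023 -0.055  0.035]
 [ 0.031  0.052  0.046]] 507
sleeve [ 0.031 -0.04   0.046] [[ 0.026 -0.056  0.04 ]
 [ 0.036 -0.025  0.05 ]] 116
end t 43.2 tcp [ 0.5348 -0.0203  0.3286] F [-0.2  0.4  0.7] w -0.0 g 0.0
```

View pics/w7.png

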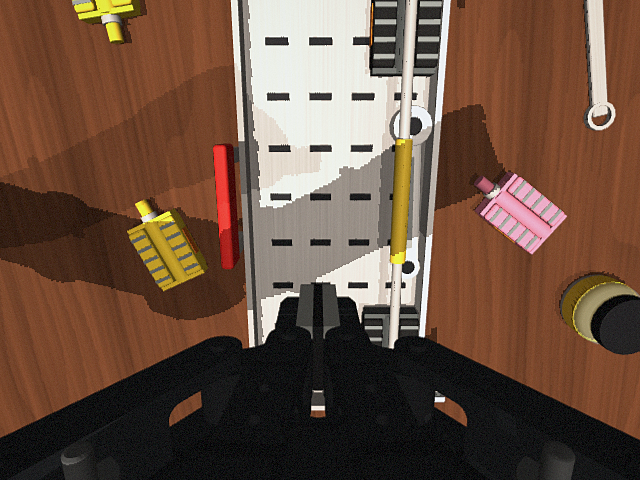

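The sleeve meets the finger rigidly at z = 46 mm, which is the closed stop. It sits at (401,200) over the row, and the robot is clear.

```bash
python3 -c "
from h import *
print(ticket.close_job())"
```

```text
the job is handed in; nothing more can be done
None
```

The job is handed in with no verdict returned: the crank arm and both pedals are in one row against the fence, the tray is level and the hold-down bar is on its stop, at about 43 s of the 69 s allowed.

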